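Top up and close the sprung plate magazine

TASK

Top up the spring magazine and close it: lay the loose rectangular plate flat on top of the two plates already in its well (set it in, do not drop it), then swing the lid down until it is fully shut, pressing the pile down, and only then swing the clamp bar across the lid as far as it goes. Leave the other things on the table where they are.

Things in the scene. Friction and masses are not known exactly. Their poses are not given: they have to be found in the camera images.
- plate: The loose aluminium mounting plate to load, lying flat on the table: 110 (its x) x 60 (its y) x 16 mm thick, about 0.2 to 0.4 kg, sharp rectangular outline, small dark marks for its holes. Origin: centre of its underside, z up. The only rectangular plate lying on the table (the same as the two in the magazine).
- magazine: The spring magazine, fixed to the table: dark steel base 250 x 190 x 10 mm carrying a grey open-topped well. Origin: under the well's centre, at table height; its x points from the clamp side to the lid's hinge side. Lid hinge: parallel to y at x = +70, z = 110 mm. Clamp pivot: upright post at x = -92, y = -40 mm.
- well_rim (a point): Centre of the well's mouth, 110 mm above the table, axes as the magazine's. Inside 118 (x) by 68 mm (y), walls 8 mm thick. The two long walls (at +y and -y) each have a gap 60 mm wide in the middle, open from base to rim, through which fingers holding a plate by its 60 mm width can go down.
- platform (a joint): Travel of the black spring platform in the well, m: 0 at the start, with two loose plates on it, long side along the magazine's x, top of the pile 102 mm above the table (8 mm below the rim). Grows as it sinks: spring 250 N/m, at most 45 mm; a third plate sinks it 8 to 15 mm by its weight. Three plates and lid shut: about 0.022.
- lid (a joint): Lid angle, rad: 0 fully shut (flat on the rim), at the start it stands open at 1.75 to 2.05 (leaning back past upright). A stiff friction hinge (0.5 N m): it stays where it is left, and stays shut against the spring; about 6 to 9 N at its free edge swings it down.
- lid_edge (a point): Middle of the lid's free edge, mid-thickness. The lid: aluminium panel 145 mm from hinge to free edge x 100 mm wide x 8 mm thick, upper face 118 mm above the table when shut; a black rubber pad 14 mm deep underneath presses the pile down; a steel pull tab 40 mm wide, 6 mm thick sticks out 21 mm beyond the free edge, centred 28 mm to the magazine's +y side.
- lid_hinge (a point): A point on the lid's hinge axis, in the middle of the lid's width; 110 mm above the table.
- clamp (a joint): Angle of the clamp bar about its upright pivot, rad: 0 = bar points along the magazine's +x, over the lid, at its stop; grows as it swings away to the magazine's -y side, starting at 1.35 to 1.85. Light friction (0.06 N m), stays where it is left.
- clamp_knob (a point): Centre of the top of the clamp's upright black knob (16 mm diameter, 40 mm tall, top 174 mm above the table), 66 mm from the pivot on the free end of the steel bar. The bar is 16 mm wide and 10 mm thick, its underside 124 mm above the table.
- clamp_pivot (a point): The clamp's pivot axis, at the underside of the bar (124 mm above the table).
- flange: Bystander: round aluminium flange with a hub, 72 mm diameter, 30 mm tall. Origin: centre of its underside.
- bracket: Bystander: aluminium L-shaped bracket, 66 x 50 mm, 50 mm tall. Origin: centre of its underside.
- tape: Bystander: cardboard-brown roll standing flat, 90 mm diameter, 48 mm tall. Origin: centre of its underside.
- screwdriver: Bystander: black-handled screwdriver lying on the table.
- jar: Bystander: jar with a steel cap, 60 mm diameter, 85 mm tall. Origin: centre of its underside.
- mug: Bystander: white mug, 80 mm diameter, 90 mm tall. Origin: centre of its underside.
Mind the look-alikes: they are no part of the job. Leave any red look-alike of the plate alone.

How it is judged (in metres and radians):
On the way, in this order (a step that is already met when the one before it is completed fails the run):
1. the plate lies flat in the well on the pile, let go, with the lid still open (x of plate in the frame of magazine between -0.01 and 0.01 m and y of plate in the frame of magazine between -0.01 and 0.01 m and z of plate in the frame of magazine below 0.104 m and angle between plate's own z axis and vertical below 0.1 rad and contact force between the fingers and plate below 0.1 N and value of joint lid above 0.6 rad), for 0.2 s.
2. the lid is fully shut on the pile, with the clamp bar still swung aside (value of joint lid below 0.05 rad and value of joint clamp above 0.7 rad), for 0.2 s.
3. the clamp bar lies across the shut lid (value of joint clamp below 0.15 rad and value of joint lid below 0.06 rad), for 0.2 s.
At the end, for the whole second after the job is handed in: The plate lies flat (within 0.1 rad) in the well (within 10 mm of its centre line both ways) on the two others, pressed down by the lid (platform sunk more than 15 mm), at rest; the lid is shut (under 0.06 rad) and the clamp bar lies across it (under 0.15 rad from its stop) (all of step 3 and x of plate in the frame of magazine between -0.01 and 0.01 m and y of plate in the frame of magazine between -0.01 and 0.01 m and z of plate in the frame of magazine between 0.065 and 0.088 m and angle between plate's own z axis and vertical below 0.1 rad and value of joint platform above 0.015 m and linear speed of plate below 0.02 m/s); the robot touches nothing.
It fails at once if the plate is dropped (it falls faster than 0.8 m/s out of the fingers) (linear speed of plate above 0.8 m/s and contact force between the fingers and plate below 0.05 N).
It fails at once if another thing on the table is moved by more than 30 mm (distance of any of flange, bracket, tape, screwdriver, jar, mug from where it was at the start of the episode above 0.03 m).
It also fails if it takes over 64 s, if anything falls off the work surface, if the arm or the gripper's body presses on something with over 40 N, if the wrist force passes 120 N, or if a joint passes its speed limit or range.

ROBOT

A 6-joint arm with a two-finger parallel gripper is mounted at the origin on the work surface. World frame = base frame: x ahead of the robot, y to its left, z up, the work surface at z = 0. Lengths are in mm, angles in rad, forces in N, time in s.
With the tool pointing down it reaches from about 275 to 1000 mm from the base axis. Payload 8.4 kg.
Tool frame: the origin (TCP) lies on the centre line of the jaws, within the pads' length; the fingertips stand r.tip_reach ahead of it and the grasp point (between the pads) lies 11 mm behind it (r.tip_reach is the distance from the TCP to the fingertips, in mm); z points along the fingers, y is the line along which they close (so a half turn about z gives the same grasp; the last joint's range is limited). The gripper opens to 85 mm and grips with 20 to 120 N. Pads are 22 mm wide; open, the fingers measure 114 mm over their backs; the gripper's body (76 mm by 85 mm) begins 54 mm behind the grasp point. The pads swing forward as they close: fully open they stand 13 mm farther back than shut.
Start: joints at [-1.152, 0.353, 1.633, -0, 1.155, -0.002], TCP at [255.306, -570.48, 239.281] pointing down, gripper open.
Joint ranges: [-2.63, 2.63], [-0.92, 2.1], [0.06, 2.66], [-1.3, 4.44], [0, 2.69], [-3.02, 3.02]. Speed limits (rad/s): [2.22, 2.22, 2.79, 3.14, 3.14, 3.14].

INTERFACE

Orientations are given as [roll, pitch, yaw] about the fixed x, y, z axes, in that order (R = Rz(yaw) Ry(pitch) Rx(roll)).
In Python, from rig import r gives the robot as it stands.
- The arm moves only by the tool carry_out, never from a script. Its argument "targets" is a list of rows, each an object with "dp": the shift along the tool's x, y, z in mm, a list of three; "yaw": the turn about the tool's z in degrees. A call has 1 to 12 rows; each row is the pose to reach, as a shift and turn from the pose commanded when the call began, along the tool's axes at that moment; what a row does not reach only later rows make up. A row lasts 1/8 s, in which the tool goes at most 62.5 mm and 10.7 degrees, less where a joint would pass 70% of its speed; a pose out of reach is approached as far as the arm can. A call with a gripper value outside its range is refused whole. "fingers" is the opening, from -1 (shut) to 1 (fully open), so that 0 is half open, set as the call begins (left out, the last holds). The fingers move at their own pace and stop on an object; "grip_force" is the grip in N (left out, the last holds). Time passes only in rows, so rows that repeat a pose let the fingers close. It gives the time, the measured TCP pose, the force, the opening and the grip force at its end, in the units of the state.
- r.sense(): the state, without advancing time (a new reading comes with each control period).
- r.grab_frame(name): name is "scene" or "top" or "wrist"; returns the picture (420x560x3 uint8, red, green, blue); there is no depth.
- r.get_calibration(name): a dict with "fx", "fy", "cx", "cy" (pixels), "dist_coeffs" ([k1, k2, p1, p2, k3] as OpenCV has them; the pictures are not rectified), "rvec" (rotation vector, rad) and "tvec" (3), from world to camera coordinates, as OpenCV has them. Camera axes: x right, y down, z forward; pixel columns grow to the right and rows downward; lengths in mm; the calibration is good to about 2 mm. A picture is of the moment at which its call begins: read the wrist's pose just before it. get_calibration takes no time and is no camera call; for the wrist camera it gives the pose at the moment of the call.
- r.sign_off(): hands the job in; it is judged then, once.
The state is a dict: "clock": time; "qpos": joint angles; "qvel": joint speeds; "joint_efforts": joint torques, N m; "eef_pos": TCP position; "tcp_rot": TCP orientation; "contact_force": force on the tool from outside, world axes, zero at the start; "wrist_torque": the same for the moment, N m; "opening": opening from 0.0 (shut) to 1.0 (fully open); "grasp_force": force on a finger pad.
Only numpy, scipy, OpenCV 4.12 (cv2) and the standard library are available. Lean on these libraries where they do the work, as an engineer would, in place of code of your own. Each camera call takes 0.05 s, during which the arm holds its last target. There are 200 camera calls.

## Working session

There is one attempt and no reset: what is moved stays moved. The work goes in short steps, Python scripts to look and compute and a tool call to move; the robot and the scene stay as the last step left them, time stands still between calls to the robot, and variables do not carry over. Pictures are saved under pics/ and viewed, at most 10 in all, crops included, and the job is handed in when it is done.

Besides the shell and the picture viewer there is one more tool, called after ">>>" as a command line: name --argument value ..., lists and objects as JSON in quotes. carry_out: Moves the arm, as the interface text tells. Its arguments: {"type":"object","properties":{"targets":{"type":"array","items":{"type":"object","properties":{"dp":{"type":"array","items":{"type":"number"}},"yaw":{"type":"number"}}}},"fingers":{"type":"number"},"grip_force":{"type":"number"}},"required":["targets"]}

```bash
mkdir -p pics; ls; python3 - <<'E'
from rig import r
import cv2
s=r.sense(); print(s, r.tip_reach)
for n in("scene","top"):
    im=r.grab_frame(n); cv2.imwrite(f"pics/{n}0.png",im[:,:,::-1]); print(n,r.get_calibration(n))
E
```

```text
pics
{'clock': 0.0, 'qpos': array([-1.15241174e+00,  3.53678477e-01,  1.63418862e+00, -5.49224896e-06,
        1.15518886e+00, -2.35643241e-03]), 'qvel': array([ 4.62625939e-05,  5.23996361e-04, -3.18796190e-04, -2.24529757e-03,
        5.28005960e-05,  8.67254254e-04]), 'joint_efforts': array([ 9.14832508e-04, -6.05247331e+01, -3.42060828e+01,  2.28018948e-06,
        9.48176341e-03, -2.86255329e-05]), 'eef_pos': array([ 255.09527062, -570.02875864,  238.51942004]), 'tcp_rot': array([-3.14012934e+00,  1.57325884e-06,  4.20743240e-01]), 'contact_force': array([-0.01296869, -0.60366805, -0.36262226]), 'wrist_torque': array([0.0649213 , 0.06442833, 0.00500583]), 'grasp_force': 0.0, 'opening': 0.9970464103381389} 8.0
scene {'fx': 524.0433153785084, 'fy': 524.0433153785084, 'cx': 278.6604022608938, 'cy': 210.68347198813169, 'dist_coeffs': array([-0.08366454,  0.        ,  0.        ,  0.        ,  0.        ]), 'rvec': array([ 1.48679746,  2.03570147, -0.88671384]), 'tvec': array([ 229.50955569, -183.98716884, 1816.56270519])}
top {'fx': 379.77509939814735, 'fy': 379.77509939814735, 'cx': 280.8018698452802, 'cy': 208.09096859835836, 'dist_coeffs': array([-0.05281211,  0.        ,  0.        ,  0.        ,  0.        ]), 'rvec': array([ 2.15453199, -2.16955759,  0.14078496]), 'tvec': array([-108.84469933,  500.65410338, 1357.31896235])}
```

View pics/top0.png

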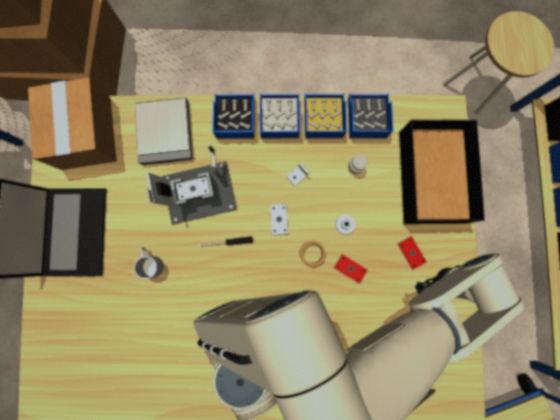

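View pics/scene0.png

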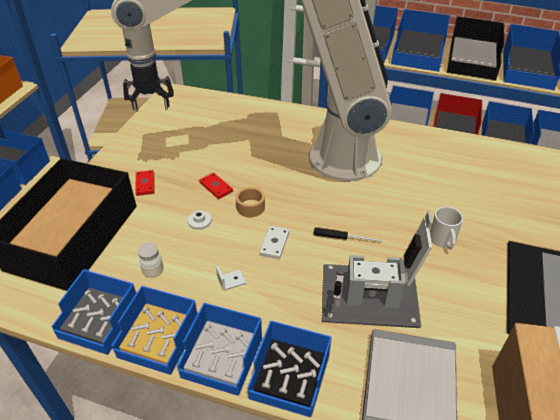

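The top view shows three plate-shaped candidates: silver at (279,219), red at (350,268) and red at (411,253). Only the silver one fits, since the red ones are look-alikes. The magazine is at (195,190), with its hinge side on the left (+Y world) and the clamp knob at (212,155). Next I'll confirm the plate in an enlarged crop.

```bash
cat > h.py <<'E'
import numpy as np, cv2
from rig import r
def ray(cal,uv):
    K=np.array([[cal['fx'],0,cal['cx']],[0,cal['fy'],cal['cy']],[0,0,1]])
    n=cv2.undistortPoints(np.array(uv,float).reshape(-1,1,2),K,np.array(cal['dist_coeffs'])).reshape(-1,2)
    R=cv2.Rodrigues(np.array(cal['rvec']))[0]; t=np.array(cal['tvec'])
    d=np.c_[n,np.ones(len(n))]@R; c=-R.T@t
    return c,d
def plane(cal,uv,z):
    c,d=ray(cal,uv); return c+d*((z-c[2])/d[:,2])[:,None]
def proj(cal,P):
    K=np.array([[cal['fx'],0,cal['cx']],[0,cal['fy'],cal['cy']],[0,0,1]])
    return cv2.projectPoints(np.array(P,float).reshape(-1,1,3),np.array(cal['rvec']),np.array(cal['tvec']),K,np.array(cal['dist_coeffs']))[0].reshape(-1,2)
def tri(c1,u1,c2,u2):
    a,d=ray(c1,[u1]);b,e=ray(c2,[u2]);d=d[0];e=e[0]
    s=np.linalg.lstsq(np.c_[d,-e],b-a,rcond=None)[0]
    return (a+s[0]*d+b+s[1]*e)/2, np.linalg.norm(a+s[0]*d-b-s[1]*e)
E
python3 - <<'E'
from h import *
t=cv2.imread("pics/top0.png"); s=cv2.imread("pics/scene0.png")
A=cv2.resize(t[140:240,140:300],(800,500),interpolation=cv2.INTER_CUBIC); cv2.imwrite("pics/topc.png",A)
B=cv2.resize(s[200:340,250:450],(800,560),interpolation=cv2.INTER_CUBIC); cv2.imwrite("pics/scenec.png",B)
cal=r.get_calibration("top")
print(plane(cal,[(279,219)],16))
hsv=cv2.cvtColor(t,cv2.COLOR_BGR2HSV)
roi=np.zeros(t.shape[:2],np.uint8); roi[195:245,262:298]=1
m=((hsv[:,:,1]<50)&(hsv[:,:,2]>120)&(roi>0)).astype(np.uint8)
m=cv2.morphologyEx(m,cv2.MORPH_CLOSE,np.ones((5,5)))
c=max(cv2.findContours(m,0,1)[0],key=cv2.contourArea)
P=plane(cal,c.reshape(-1,2),16)
print(cv2.minAreaRect(P[:,:2].astype(np.float32)), cv2.boundingRect(c))
E
```

```text
[[ 461.29879132 -105.51202894   16.        ]]
((461.73370361328125, -104.80680084228516), (111.60334777832031, 61.5389289855957), 2.927097797393799) (270, 204, 18, 31)
```

View pics/topc.png

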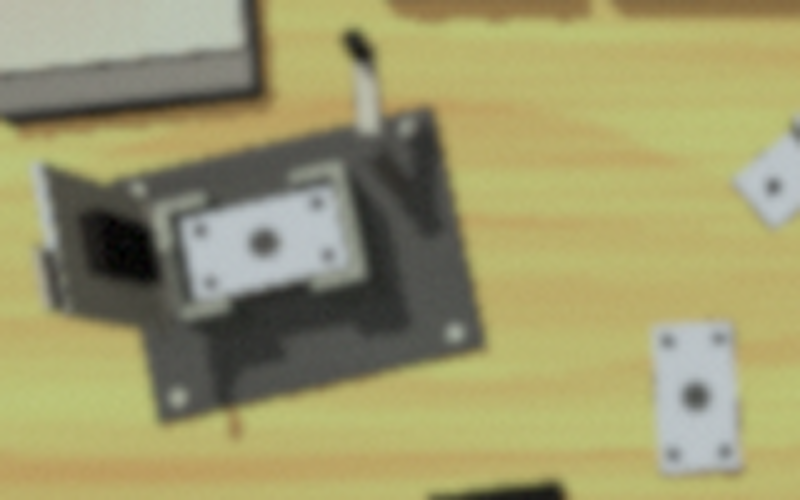

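View pics/scenec.png

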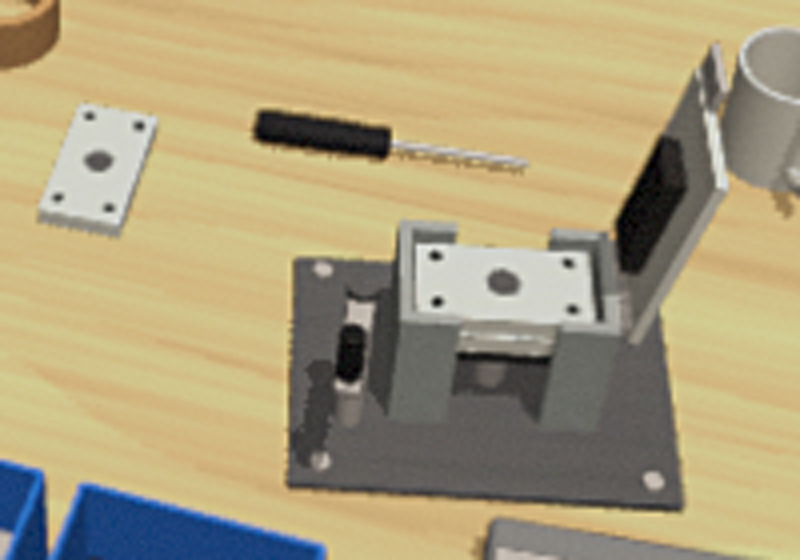

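```bash
python3 - <<'E'
from h import *
T=lambda p:(np.array(p,float)+.5)/5-.5+140
S=lambda p:(np.array(p,float)+.5)/4-.5+[250,200]
ct=r.get_calibration("top");cs=r.get_calibration("scene")
H=plane(ct,T([(201,231),(316,203),(328,255),(211,283),(264,243)]),102);print(H.round(1))
d=(H[0]+H[3]-H[1]-H[2]);print("pile ctr",H[:4].mean(0),"yaw",np.arctan2(d[1],d[0]))
Hs=plane(cs,S([(436,256),(437,302),(569,263),(571,311),(503,282)]),102);print("scene",Hs.round(1),Hs[:4].mean(0))
R=plane(ct,T([(152,203),(342,163),(367,277),(183,318)]),110);print("rim",R.round(1),R.mean(0),cv2.minAreaRect(R[:,:2].astype(np.float32)))
Rs=plane(cs,S([(399,223),(613,237),(620,330),(393,318)]),110);print("rimS",Rs.round(1),Rs.mean(0))
B=plane(ct,T([(430,107),(485,347),(163,422)]),10);print("base",B.round(1))
print("bolts",plane(ct,T([(138,189),(407,125),(455,332),(178,398)]),12).round(1))
print("knob",tri(ct,T((354,40)),cs,S((352,330))))
print("tab?",tri(ct,T((42,248)),cs,S((716,45))),tri(ct,T((60,312)),cs,S((706,50))))
print("free corner far",tri(ct,T((40,165)),cs,S((722,188))))
for n,p,z in(("tape",(312,253),48),("jar",(358,164),85),("mug",(148,267),90),("brk",(298,175),0)):print(n,plane(ct,[p],z).round())
E
```

```text
[[572.1 241.1 102. ]
 [591.4 160.7 102. ]
 [554.4 151.6 102. ]
 [535.2 233.2 102. ]
 [563.2 196.7 102. ]]
pile ctr [563.24811022 196.67497068 102.        ] yaw 1.8042400894236044
scene [[555.  151.3 102. ]
 [592.1 159.6 102. ]
 [535.5 233.3 102. ]
 [574.4 240.7 102. ]
 [563.7 196.  102. ]] [564.2630488  196.20573234 102.        ]
rim [[590.7 274.  110. ]
 [618.  141.5 110. ]
 [537.4 122.8 110. ]
 [509.6 250.  110. ]] [563.92138604 197.0489715  110.        ] ((564.0296020507812, 198.35848999023438), (84.3456802368164, 136.34982299804688), 12.324427604675293)
rimS [[541.7 123.7 110. ]
 [512.6 256.7 110. ]
 [587.4 271.7 110. ]
 [619.5 136.9 110. ]] [565.32274399 197.2660991  110.        ]
base [[682.8  94.4  10. ]
 [500.1  51.5  10. ]
 [445.8 289.9  10. ]]
bolts [[621.1 313.1  12. ]
 [668.5 111.3  12. ]
 [511.2  73.6  12. ]
 [463.3 278.6  12. ]]
knob (array([688.06383731, 122.78709207, 173.69473703]), np.float64(0.6767124946077133))
tab? (array([526.20326913, 286.35832156, 297.79880704]), np.float64(2.5973986982798816)) (array([492.64200217, 284.56318654, 263.47326546]), np.float64(0.3981721796892611))
free corner far (array([587.70353882, 306.21340366, 248.31588802]), np.float64(1.450962607402408))
tape [[ 336. -222.   48.]]
jar [[ 650. -389.   85.]]
mug [[291. 348.  90.]]
brk [[ 629. -179.    0.]]
```

>>> carry_out --targets '[{"dp": [34, -31, 10], "yaw": 2}, {"dp": [69, -62, 20], "yaw": 4}, {"dp": [103, -93, 30], "yaw": 6}, {"dp": [138, -124, 40], "yaw": 8}, {"dp": [172, -155, 50], "yaw": 10}, {"dp": [206, -186, 60], "yaw": 12}, {"dp": [241, -217, 70], "yaw": 14}, {"dp": [275, -248, 80], "yaw": 16}, {"dp": [310, -279, 90], "yaw": 18}, {"dp": [344, -310, 100], "yaw": 20}, {"dp": [378.6, -340.8, 110], "yaw": 21.2}, {"dp": [378.6, -340.8, 110], "yaw": 21.2}]' --fingers 1 --grip_force 60

```text
clock: 1.6
eef_pos: [462.0, -102.3, 128.5]
tcp_rot: [-3.141, 0.001, 0.054]
contact_force: [-0.1, -0.7, 0.6]
opening: 1.002
grasp_force: 0.0
```

```bash
python3 - <<'E'
from h import *
s=r.sense();cal=r.get_calibration("wrist");im=r.grab_frame("wrist")[:,:,::-1].copy()
cv2.imwrite("pics/w1.png",im);np.save("w1.npy",np.r_[cal['rvec'],cal['tvec']])
print(s['clock'],s['eef_pos'],s['tcp_rot'],s['opening'])
hsv=cv2.cvtColor(im,cv2.COLOR_BGR2HSV)
m=((hsv[:,:,1]<50)&(hsv[:,:,2]>120)).astype(np.uint8)
m=cv2.morphologyEx(m,cv2.MORPH_CLOSE,np.ones((15,15)))
for c in cv2.findContours(m,0,1)[0]:
    if cv2.contourArea(c)>2000:
        P=plane(cal,c.reshape(-1,2),16);print(cv2.boundingRect(c),cv2.minAreaRect(P[:,:2].astype(np.float32)))
E
```

```text
1.6 [ 461.98032643 -102.3256641   128.48623998] [-3.14084484e+00  1.23261839e-03  5.41210062e-02] 1.0022388860124662
(247, 138, 82, 138) ((462.77740478515625, -106.67539978027344), (108.6780014038086, 59.404258728027344), 2.7090365886688232)
```

View pics/w1.png

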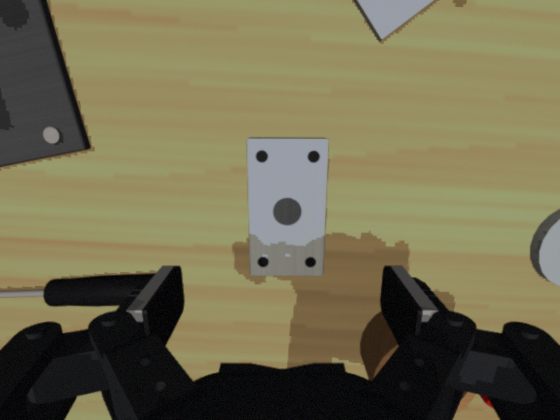

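The silver plate is confirmed: five dark marks, centred at (288,207) in the wrist picture between the open fingers. Screwdriver and tape are clear of the fingers. Descending to grasp.

>>> carry_out --targets '[{"dp": [0.7, 1, 30]}, {"dp": [0.7, 1, 60]}, {"dp": [0.7, 1, 85]}, {"dp": [0.7, 1, 102]}, {"dp": [0.7, 1, 112]}, {"dp": [0.7, 1, 117.5]}, {"dp": [0.7, 1, 117.5]}, {"dp": [0.7, 1, 117.5]}]'

```text
schema error: expected keys dp, yaw
```

>>> carry_out --targets '[{"dp": [0, 0, 0]}, {"dp": [0, 0, 0]}, {"dp": [0, 0, 0]}, {"dp": [0, 0, 0]}, {"dp": [0, 0, 0]}, {"dp": [0, 0, 0]}]' --fingers -1 --grip_force 60

```text
schema error: expected keys dp, yaw
```

>>> carry_out --targets '[{"dp": [0.7, 1, 30], "yaw": 0}, {"dp": [0.7, 1, 60], "yaw": 0}, {"dp": [0.7, 1, 85], "yaw": 0}, {"dp": [0.7, 1, 102], "yaw": 0}, {"dp": [0.7, 1, 112], "yaw": 0}, {"dp": [0.7, 1, 117.5], "yaw": 0}, {"dp": [0.7, 1, 117.5], "yaw": 0}, {"dp": [0.7, 1, 117.5], "yaw": 0}]'

```text
clock: 2.65
eef_pos: [462.8, -105.9, 12.3]
tcp_rot: [3.141, -0.001, 0.051]
contact_force: [0.2, -0.8, 0.2]
opening: 0.998
grasp_force: 0.0
```

>>> carry_out --targets '[{"dp": [0, 0, 0], "yaw": 0}, {"dp": [0, 0, 0], "yaw": 0}, {"dp": [0, 0, 0], "yaw": 0}, {"dp": [0, 0, 0], "yaw": 0}, {"dp": [0, 0, 0], "yaw": 0}, {"dp": [0, 0, 0], "yaw": 0}]' --fingers -1 --grip_force 60

```text
clock: 3.4
eef_pos: [462.7, -105.8, 12.7]
tcp_rot: [3.141, -0.001, 0.051]
contact_force: [-3.1, -0.2, 12.3]
opening: 0.679
grasp_force: 61.7
```

>>> carry_out --targets '[{"dp": [0, 0, -20], "yaw": 0}, {"dp": [0, 0, -60], "yaw": 0}, {"dp": [12, -30, -100], "yaw": -10}, {"dp": [23, -59, -140], "yaw": -20}, {"dp": [35, -89, -165], "yaw": -30}, {"dp": [47, -119, -180], "yaw": -40}, {"dp": [58, -149, -180], "yaw": -50}, {"dp": [70, -178, -180], "yaw": -60}, {"dp": [82, -208, -180], "yaw": -70}, {"dp": [93, -238, -180], "yaw": -80}, {"dp": [105, -267, -180], "yaw": -90}, {"dp": [116.7, -297.2, -180], "yaw": -100}]'

```text
clock: 4.9
eef_pos: [563.5, 197.9, 191.3]
tcp_rot: [-3.14, 0.0, 1.802]
contact_force: [-0.5, 0.6, -4.6]
opening: 0.676
grasp_force: 67.7
```

>>> carry_out --targets '[{"dp": [0, 0, 0], "yaw": -0.2}, {"dp": [0, 0, 0], "yaw": -0.2}]'

```text
clock: 5.15
eef_pos: [563.1, 196.6, 191.3]
tcp_rot: [-3.14, 0.0, 1.798]
contact_force: [0.1, -1.3, -3.7]
opening: 0.676
grasp_force: 67.7
```

```bash
python3 - <<'E'
from h import *
s=r.sense();print({k:s[k] for k in('clock','eef_pos','tcp_rot','contact_force','grasp_force','opening')})
cal=r.get_calibration("wrist");a=r.grab_frame("wrist")[:,:,::-1];cv2.imwrite("pics/w2.png",a)
im=r.grab_frame("scene")[:,:,::-1]
b=cv2.resize(im[120:340,250:450],(400,440),interpolation=cv2.INTER_CUBIC)
a=cv2.copyMakeBorder(cv2.resize(a,(400,300)),0,140,0,0,cv2.BORDER_CONSTANT)
cv2.imwrite("pics/c2.png",np.hstack([a,b]))
E
```

```text
{'clock': 5.15, 'eef_pos': array([563.09461107, 196.60854101, 191.26224747]), 'tcp_rot': array([-3.14006993e+00,  4.13222467e-04,  1.79843889e+00]), 'contact_force': array([ 0.11890713, -1.27831627, -3.65048142]), 'grasp_force': 67.65766739845276, 'opening': 0.6756847945420686}
```

View pics/c2.png

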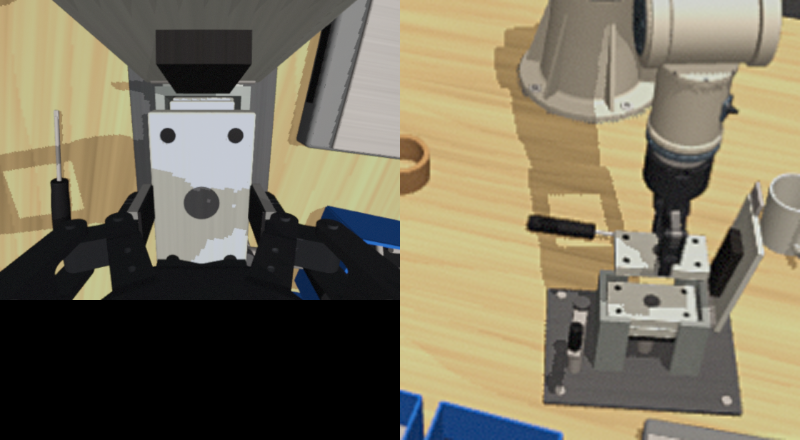

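```bash
python3 - <<'E'
from h import *
cal=r.get_calibration("wrist");print(cal['fx'],cal['rvec'],cal['tvec'])
o=r.sense()['eef_pos'][:2];a=1.7985;X=np.array([np.cos(a),np.sin(a)]);Y=np.array([-X[1],X[0]])
f=lambda uv,z:[(round(float((p[:2]-o)@X),1),round(float((p[:2]-o)@Y),1)) for p in plane(cal,uv,z)]
im=cv2.imread("pics/w2.png")
print("plate marks",f([(281,284),(234,189),(329,189)],194.6))
print("top edge",f([(209,156),(353,155)],194.6))
print("rim outer sides",f([(183,180),(378,180)],110),"far", f([(215,117),(350,117)],110))
cv2.imwrite("pics/w2c.png",cv2.resize(im[80:280,160:400],(720,600),interpolation=cv2.INTER_CUBIC))
E
```

```text
334.47804318522395 [-2.84798182 -0.32393042 -0.04399669] [-592.46888982   39.31636432  349.21416238]
plate marks [(-0.7, 0.7), (41.1, 19.3), (41.0, -18.4)]
top edge [(54.1, 28.5), (54.4, -27.3)]
rim outer sides [(29.3, 64.8), (29.2, -62.3)] far [(68.9, 41.8), (68.8, -42.0)]
```

View pics/w2c.png

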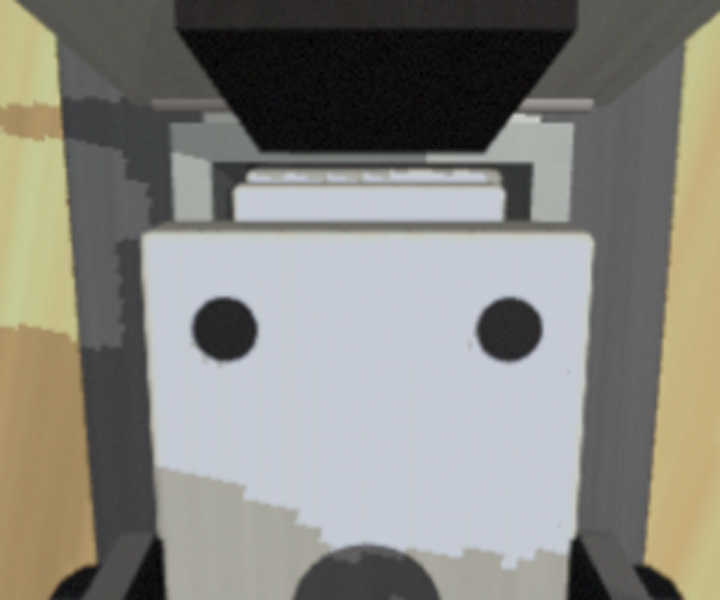

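```bash
python3 - <<'E'
from h import *
cal=r.get_calibration("wrist")
o=r.sense()['eef_pos'][:2];a=1.7985;X=np.array([np.cos(a),np.sin(a)]);Y=np.array([-X[1],X[0]])
f=lambda uv,z:[(round(float((p[:2]-o)@X),1),round(float((p[:2]-o)@Y),1)) for p in plane(cal,uv,z)]
C=lambda L:[(160+(u+.5)/3-.5,80+(v+.5)/3-.5) for u,v in L]
print("inner 59,34",f(C([(213,162),(532,162)]),110))
print("outer 67,42",f(C([(170,122),(574,122)]),110))
print("plate top edge, bottom edge",f(C([(143,236),(592,236)]),194.6),f(C([(150,226),(588,226)]),178.6))
E
```

```text
inner 59,34 [(58.7, 32.4), (58.6, -34.3)]
outer 67,42 [(66.9, 41.0), (66.8, -42.7)]
plate top edge, bottom edge [(53.2, 29.2), (53.2, -28.9)] [(52.8, 31.6), (52.7, -31.8)]
```

>>> carry_out --targets '[{"dp": [0, 0.9, 15], "yaw": 0}, {"dp": [0, 0.9, 35], "yaw": 0}, {"dp": [0, 0.9, 52], "yaw": 0}, {"dp": [0, 0.9, 60], "yaw": 0}, {"dp": [0, 0.9, 64], "yaw": 0}, {"dp": [0, 0.9, 68], "yaw": 0}, {"dp": [0, 0.9, 71], "yaw": 0}, {"dp": [0, 0.9, 71], "yaw": 0}]'

```text
clock: 6.25
eef_pos: [564.8, 197.3, 120.8]
tcp_rot: [3.141, -0.0, 1.8]
contact_force: [0.5, -0.3, -3.7]
opening: 0.677
grasp_force: 67.6
```

>>> carry_out --targets '[{"dp": [0, 0, 2], "yaw": 0}, {"dp": [0, 0, 4], "yaw": 0}, {"dp": [0, 0, 6], "yaw": 0}, {"dp": [0, 0, 8], "yaw": 0}, {"dp": [0, 0, 10], "yaw": 0}, {"dp": [0, 0, 12], "yaw": 0}, {"dp": [0, 0, 12], "yaw": 0}, {"dp": [0, 0, 12], "yaw": 0}]'

```text
clock: 7.25
eef_pos: [564.7, 197.2, 108.8]
tcp_rot: [-3.142, -0.0, 1.8]
contact_force: [-0.3, -0.6, -2.1]
opening: 0.676
grasp_force: 67.8
```

>>> carry_out --targets '[{"dp": [0, 0, 2], "yaw": 0}, {"dp": [0, 0, 4], "yaw": 0}, {"dp": [0, 0, 4], "yaw": 0}]'

```text
clock: 7.62
eef_pos: [564.8, 197.3, 104.7]
tcp_rot: [3.141, 0.0, 1.8]
contact_force: [-0.5, -0.0, -1.4]
opening: 0.676
grasp_force: 67.9
```

>>> carry_out --targets '[{"dp": [0, 0, 0], "yaw": 0}, {"dp": [0, 0, 0], "yaw": 0}, {"dp": [0, 0, 0], "yaw": 0}, {"dp": [0, 0, 0], "yaw": 0}, {"dp": [0, 0, 0], "yaw": 0}, {"dp": [0, 0, 0], "yaw": 0}]' --fingers 1

```text
clock: 8.38
eef_pos: [564.8, 197.2, 104.8]
tcp_rot: [3.142, -0.0, 1.8]
contact_force: [-0.6, 0.0, -0.3]
opening: 0.998
grasp_force: 0.0
```

>>> carry_out --targets '[{"dp": [0, 0, -20], "yaw": 0}, {"dp": [0, 0, -50], "yaw": 0}, {"dp": [0, 0, -90], "yaw": 0}, {"dp": [0, 0, -140], "yaw": 0}, {"dp": [0, 0, -190], "yaw": 0}, {"dp": [0, 0, -240], "yaw": 0}, {"dp": [0, 0, -250], "yaw": 0}]'

```text
clock: 9.25
eef_pos: [566.1, 197.7, 358.9]
tcp_rot: [3.135, -0.001, 1.8]
contact_force: [-0.1, 0.3, -0.5]
opening: 1.002
grasp_force: 0.0
```

```bash
python3 - <<'E'
from h import *
s=r.sense();print(s['clock'],s['eef_pos'],s['tcp_rot'])
a=r.grab_frame("wrist")[:,:,::-1]
b=r.grab_frame("scene")[:,:,::-1]
cv2.imwrite("pics/s3.png",b)
b=cv2.resize(b[160:340,300:460],(400,450),interpolation=cv2.INTER_CUBIC)
a=cv2.copyMakeBorder(cv2.resize(a,(400,300)),0,150,0,0,cv2.BORDER_CONSTANT)
cv2.imwrite("pics/c3.png",np.hstack([a,b]))
E
```

```text
9.25 [566.0551917  197.68532388 358.88285398] [ 3.13540366e+00 -6.72696438e-04  1.79961923e+00]
```

View pics/c3.png

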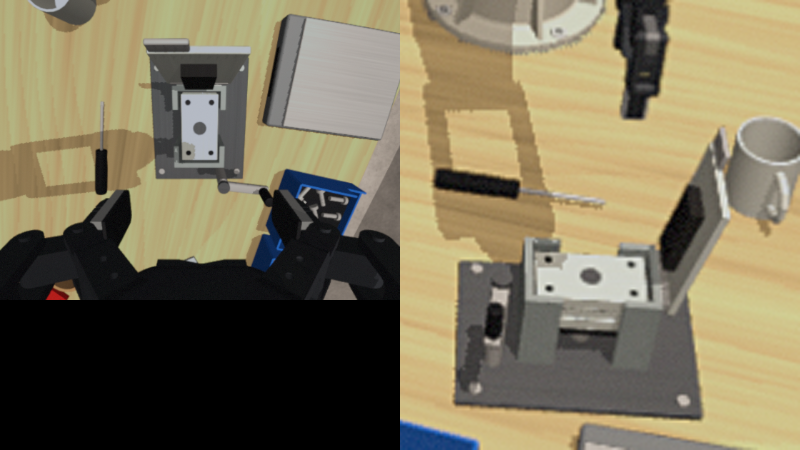

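The plate lies flat in the well (scene crop, mark at (592,277)) and the lid is still open with its tab at about (722,140). Next I'll close the fingers, go behind the lid and push it over.

>>> carry_out --targets '[{"dp": [30, 0, 0], "yaw": 0}, {"dp": [65, 0, 0], "yaw": 0}, {"dp": [100, 0, 0], "yaw": 0}, {"dp": [130, 0, 0], "yaw": 0}, {"dp": [150, 0, 0], "yaw": 0}, {"dp": [150, 0, 25], "yaw": 0}, {"dp": [150, 0, 55], "yaw": 0}, {"dp": [150, 0, 85], "yaw": 0}, {"dp": [150, 0, 105], "yaw": 0}, {"dp": [150, 0, 115], "yaw": 0}, {"dp": [150, 0, 115], "yaw": 0}, {"dp": [150, 0, 115], "yaw": 0}]' --fingers -1

```text
clock: 10.85
eef_pos: [531.2, 343.5, 240.5]
tcp_rot: [3.141, -0.0, 1.8]
contact_force: [-0.8, 0.0, 0.4]
opening: 0.001
grasp_force: 0.0
```

>>> carry_out --targets '[{"dp": [-20, 0, 0], "yaw": 0}, {"dp": [-34, 0, 0], "yaw": 0}, {"dp": [-44, 0, -1], "yaw": 0}, {"dp": [-54, 0, -2], "yaw": 0}, {"dp": [-64, 0, -2], "yaw": 0}, {"dp": [-75, 0, -2], "yaw": 0}, {"dp": [-85, 0, -1], "yaw": 0}, {"dp": [-95, 0, 0], "yaw": 0}, {"dp": [-107, 0, 4], "yaw": 0}, {"dp": [-118, 0, 8], "yaw": 0}, {"dp": [-130, 0, 13], "yaw": 0}, {"dp": [-130, 0, 13], "yaw": 0}]'

```text
clock: 12.35
eef_pos: [560.0, 215.2, 225.8]
tcp_rot: [-3.14, 0.001, 1.799]
contact_force: [0.8, 0.2, 0.6]
opening: 0.001
grasp_force: 0.0
```

```bash
python3 - <<'E'
from h import *
b=r.grab_frame("scene")[:,:,::-1]
cv2.imwrite("pics/c4.png",cv2.resize(b[140:340,300:480],(540,600),interpolation=cv2.INTER_CUBIC))
E
```

```text
(no output)
```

View pics/c4.png

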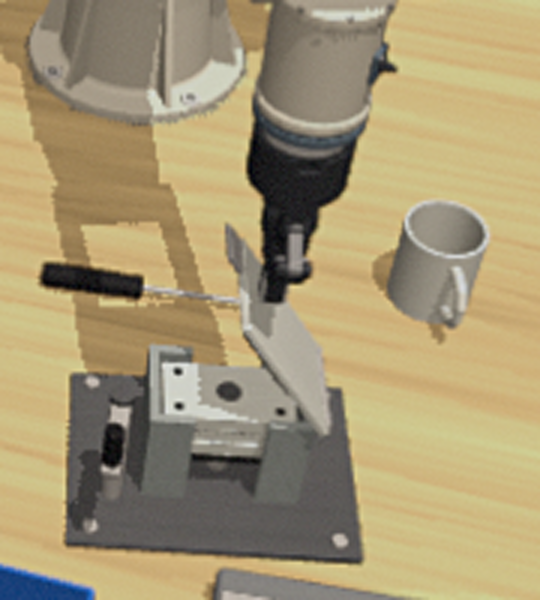

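The lid has swung past upright, with its free edge at (240,270) and the fingers behind it. I'll continue down the arc.

>>> carry_out --targets '[{"dp": [-9, 0, 6], "yaw": 0}, {"dp": [-17, 0, 12], "yaw": 0}, {"dp": [-25, 0, 18.5], "yaw": 0}, {"dp": [-33, 0, 27], "yaw": 0}, {"dp": [-40, 0, 35], "yaw": 0}, {"dp": [-45, 0, 42.5], "yaw": 0}, {"dp": [-50, 0, 52], "yaw": 0}, {"dp": [-54, 0, 60], "yaw": 0}, {"dp": [-57, 0, 68], "yaw": 0}, {"dp": [-60, 0, 76], "yaw": 0}, {"dp": [-61, 0, 82], "yaw": 0}, {"dp": [-61, 0, 82], "yaw": 0}]'

```text
clock: 13.9
eef_pos: [573.6, 157.2, 144.1]
tcp_rot: [-3.14, -0.0, 1.799]
contact_force: [0.6, -0.5, 0.5]
opening: -0.002
grasp_force: 0.0
```

>>> carry_out --targets '[{"dp": [-1, 0, 4], "yaw": 0}, {"dp": [-1, 0, 8], "yaw": 0}, {"dp": [-2, 0, 12], "yaw": 0}, {"dp": [-2, 0, 15], "yaw": 0}, {"dp": [-2, 0, 17], "yaw": 0}, {"dp": [-2, 0, 17], "yaw": 0}]'

```text
clock: 14.65
eef_pos: [574.5, 155.3, 127.5]
tcp_rot: [-3.141, -0.0, 1.8]
contact_force: [0.5, 0.1, 0.2]
opening: -0.001
grasp_force: 0.0
```

>>> carry_out --targets '[{"dp": [0, 0, 1], "yaw": 0}, {"dp": [0, 0, 2], "yaw": 0}, {"dp": [0, 0, 2], "yaw": 0}, {"dp": [0, 0, 2], "yaw": 0}]'

```text
clock: 15.15
eef_pos: [574.6, 155.3, 126.1]
tcp_rot: [3.141, 0.0, 1.8]
contact_force: [-1.3, -1.0, 5.0]
opening: 0.002
grasp_force: 2.7
```

```bash
python3 - <<'E'
from h import *
s=r.sense();print(s['contact_force'],s['joint_efforts'])
b=r.grab_frame("scene")[:,:,::-1]
cv2.imwrite("pics/c5.png",cv2.resize(b[180:340,310:450],(700,800)[:2] if 0 else (525,600),interpolation=cv2.INTER_CUBIC))
E
```

```text
[-1.27506302 -1.0495359   5.04111419] [ 5.93703501e-01 -5.75743461e+01 -2.76849121e+01  2.68432293e-01
 -5.85622229e-01 -4.35499023e-04]
```

View pics/c5.png

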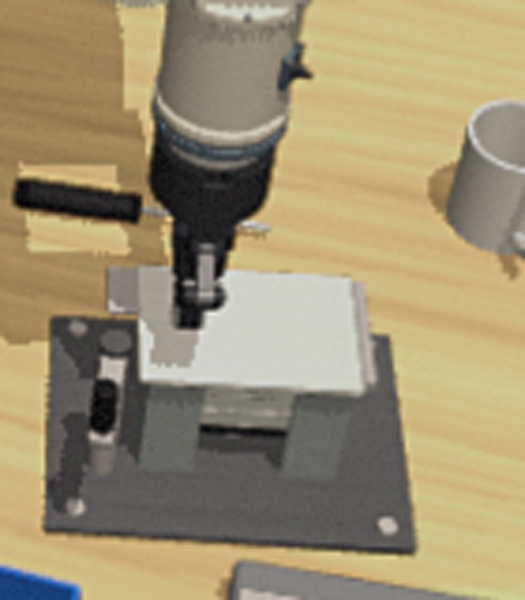

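The lid lies flat on the rim with its face at about 118 mm (lid at (250,330) in the crop). The clamp knob is still swung aside at (103,405). I'll press once more, then go for the clamp.

>>> carry_out --targets '[{"dp": [0, 0, 1], "yaw": 0}, {"dp": [0, 0, 2], "yaw": 0}, {"dp": [0, 0, 2], "yaw": 0}, {"dp": [0, 0, 2], "yaw": 0}]'

```text
clock: 15.7
eef_pos: [574.7, 155.4, 125.9]
tcp_rot: [3.141, 0.0, 1.8]
contact_force: [-7.5, -3.5, 22.9]
opening: 0.001
grasp_force: 11.6
```

>>> carry_out --targets '[{"dp": [0, 0, -15], "yaw": 0}, {"dp": [0, 0, -45], "yaw": 0}, {"dp": [0, 0, -75], "yaw": 0}, {"dp": [-20, 20, -78], "yaw": 0}, {"dp": [-40, 45, -78], "yaw": 0}, {"dp": [-65, 70, -78], "yaw": 0}, {"dp": [-92, 97, -78], "yaw": 0}, {"dp": [-92, 97, -60], "yaw": 0}, {"dp": [-92, 97, -40], "yaw": 0}, {"dp": [-92, 97, -27], "yaw": 0}, {"dp": [-92, 97, -27], "yaw": 0}]'

```text
clock: 17.08
eef_pos: [688.4, 88.2, 149.1]
tcp_rot: [-3.139, -0.0, 1.8]
contact_force: [0.9, 0.3, -0.7]
opening: 0.002
grasp_force: 0.0
```

```bash
cat > k.py <<'E'
from h import *
ct=r.get_calibration("top")
o=np.array([564,197]);X=np.array([-.2272,.9738]);Y=np.array([-.9738,-.2272])
s=r.sense();e=s['eef_pos'];print("tcp mag",(e[:2]-o)@X,(e[:2]-o)@Y,e[2])
cs=r.get_calibration("scene");im=r.grab_frame("scene")[:,:,::-1];cv2.imwrite("pics/k.png",im)
# score knob darkness along its axis for each clamp angle
g=cv2.GaussianBlur(im.max(2),(3,3),0).astype(float)
res=[]
for ph in np.arange(-.1,1.95,.05):
    p=o+(-92+66*np.cos(ph))*X+(-40-66*np.sin(ph))*Y
    q=proj(cs,[[*p,z] for z in (140,148,156,164,170)])
    res.append((round(np.mean([g[int(round(v)),int(round(u))] for u,v in q]),0),round(ph,2)))
print(sorted(res)[:5])
# lid corner check: bright top face at free-edge corners
for y in(-45,-20,10,45):
    p=o-74*X+y*Y;print(y,proj(cs,[[*p,118]]).round(1))
E
python3 k.py
```

```text
tcp mag -134.19397519859217 -96.40813774997471 149.13376212203087
[(np.float64(22.0), np.float64(1.65)), (np.float64(22.0), np.float64(1.75)), (np.float64(24.0), np.float64(1.7)), (np.float64(43.0), np.float64(1.8)), (np.float64(51.0), np.float64(1.6))]
-45 [[347.  278.4]]
-20 [[346.9 270.6]]
10 [[346.8 261.5]]
45 [[346.6 251.2]]
```

>>> carry_out --targets '[{"dp": [8, 0, 0], "yaw": 0}, {"dp": [16, 0, 0], "yaw": 0}, {"dp": [24, 0, 0], "yaw": 0}, {"dp": [32, 0, 0], "yaw": 0}, {"dp": [40, 0, 0], "yaw": 0}, {"dp": [48, 0, 0], "yaw": 0}, {"dp": [56, 0, 0], "yaw": 0}, {"dp": [63, 0, 0], "yaw": 0}, {"dp": [69, 0, 0], "yaw": 0}, {"dp": [69, 0, 0], "yaw": 0}]'

```text
clock: 18.38
eef_pos: [674.4, 155.7, 150.9]
tcp_rot: [3.141, -0.001, 1.8]
contact_force: [0.7, 0.6, -0.1]
opening: 0.001
grasp_force: 0.0
```

```bash
python3 k.py
```

```text
tcp mag -65.28195767119225 -98.09556020041221 150.88626674628892
[(np.float64(44.0), np.float64(1.2)), (np.float64(49.0), np.float64(1.15)), (np.float64(50.0), np.float64(0.75)), (np.float64(50.0), np.float64(1.25)), (np.float64(59.0), np.float64(0.7))]
-45 [[347.  278.4]]
-20 [[346.9 270.6]]
10 [[346.8 261.5]]
45 [[346.6 251.2]]
```

>>> carry_out --targets '[{"dp": [-15, 0, 0], "yaw": 0}, {"dp": [-15, 18, 0], "yaw": 0}, {"dp": [-15, 36, 0], "yaw": 0}, {"dp": [0, 36, 0], "yaw": 0}, {"dp": [15, 36, 0], "yaw": 0}, {"dp": [30, 36, 0], "yaw": 0}, {"dp": [30, 26, 0], "yaw": 0}, {"dp": [30, 16, 0], "yaw": 0}, {"dp": [30, 8, 0], "yaw": 0}, {"dp": [30, 0, 0], "yaw": 0}, {"dp": [30, -8, 0], "yaw": 0}, {"dp": [30, -8, 0], "yaw": 0}]'

```text
clock: 19.92
eef_pos: [664.5, 191.8, 152.1]
tcp_rot: [3.125, -0.013, 1.798]
contact_force: [19.5, 44.0, -18.7]
opening: 0.0
grasp_force: 22.7
```

>>> carry_out --targets '[{"dp": [0, -6, 0], "yaw": 0}, {"dp": [0, -12, 0], "yaw": 0}, {"dp": [0, -18, 0], "yaw": 0}, {"dp": [0, -21, 0], "yaw": 0}, {"dp": [0, -21, 0], "yaw": 0}]'

```text
clock: 20.55
eef_pos: [643.5, 195.9, 153.6]
tcp_rot: [3.122, -0.025, 1.796]
contact_force: [10.2, 84.1, -14.3]
opening: -0.002
grasp_force: 35.6
```

```bash
python3 k.py
```

```text
tcp mag -19.163369188976215 -77.15652757547947 153.56700598359234
[(np.float64(22.0), np.float64(0.4)), (np.float64(25.0), np.float64(0.35)), (np.float64(27.0), np.float64(0.05)), (np.float64(27.0), np.float64(0.1)), (np.float64(27.0), np.float64(0.2))]
-45 [[347.  278.4]]
-20 [[346.9 270.6]]
10 [[346.8 261.5]]
45 [[346.6 251.2]]
```

The finger has wedged beside the knob with high force, so I'm backing off right away.

>>> carry_out --targets '[{"dp": [8, 3, 0], "yaw": 0}, {"dp": [16, 6, 0], "yaw": 0}, {"dp": [20, 10, 0], "yaw": 0}, {"dp": [22, 25, 0], "yaw": 0}, {"dp": [22, 45, 0], "yaw": 0}, {"dp": [22, 55, 0], "yaw": 0}, {"dp": [22, 55, 0], "yaw": 0}]'

```text
clock: 21.48
eef_pos: [688.3, 210.9, 150.4]
tcp_rot: [-3.141, 0.0, 1.799]
contact_force: [-0.1, 0.2, -0.8]
opening: -0.001
grasp_force: 0.0
```

```bash
python3 k.py; python3 - <<'E'
from h import *
s=r.sense();print(s['contact_force'])
im=cv2.imread("pics/k.png");ct=r.get_calibration("top");t=r.grab_frame("top")[:,:,::-1]
cv2.imwrite("pics/t6.png",t)
o=np.array([564,197]);X=np.array([-.2272,.9738]);Y=np.array([-.9738,-.2272])
g=t.max(2)
for ph in np.arange(-.1,1.3,.05):
    p=o+(-92+66*np.cos(ph))*X+(-40-66*np.sin(ph))*Y
    q=proj(ct,[[*p,172]])[0];b=[proj(ct,[[*(o+(-92+k*np.cos(ph))*X+(-40-k*np.sin(ph))*Y),134]])[0] for k in(25,35,45)]
    print(round(ph,2),q.round(),g[int(round(q[1])),int(round(q[0]))],[int(g[int(round(v)),int(round(u))]) for u,v in b])
E
```

```text
tcp mag -14.68104164079182 -124.18607964665253 150.38932487876554
[(np.float64(17.0), np.float64(0.3)), (np.float64(17.0), np.float64(0.35)), (np.float64(18.0), np.float64(0.25)), (np.float64(19.0), np.float64(0.2)), (np.float64(20.0), np.float64(0.1))]
-45 [[347.  278.4]]
-20 [[346.9 270.6]]
10 [[346.8 261.5]]
45 [[346.6 251.2]]
[0.32610433 1.32933454 0.67233022]
-0.1 [193. 173.] 138 [118, 134, 149]
-0.05 [193. 172.] 112 [118, 134, 148]
0.0 [193. 171.] 83 [118, 121, 135]
0.05 [193. 170.] 55 [116, 121, 119]
0.1 [192. 169.] 44 [116, 113, 119]
0.15 [192. 168.] 40 [116, 113, 114]
0.2 [192. 167.] 36 [115, 115, 114]
0.25 [192. 166.] 42 [115, 115, 114]
0.3 [192. 165.] 61 [115, 108, 112]
0.35 [193. 164.] 124 [106, 108, 112]
0.4 [193. 163.] 156 [106, 96, 111]
0.45 [193. 162.] 164 [90, 96, 121]
0.5 [193. 161.] 156 [90, 97, 121]
0.55 [194. 160.] 161 [90, 97, 125]
0.6 [194. 160.] 161 [83, 110, 134]
0.65 [194. 159.] 151 [83, 110, 134]
0.7 [195. 158.] 170 [84, 110, 136]
0.75 [195. 157.] 175 [119, 128, 132]
0.8 [196. 156.] 186 [119, 131, 131]
0.85 [196. 155.] 189 [119, 141, 133]
0.9 [197. 155.] 191 [119, 141, 131]
0.95 [198. 154.] 189 [158, 162, 131]
1.0 [198. 153.] 189 [158, 162, 138]
1.05 [199. 152.] 190 [158, 162, 138]
1.1 [200. 152.] 188 [158, 181, 163]
1.15 [201. 151.] 189 [175, 181, 163]
1.2 [201. 151.] 189 [175, 181, 185]
1.25 [202. 150.] 188 [175, 187, 185]
```

The clamp is now at roughly 0.2 rad and the arm is free again. I'll finish with the fingertips higher on the knob, pushing straight along +y in small steps.

>>> carry_out --targets '[{"dp": [-6, 0, -6], "yaw": 0}, {"dp": [-12, 0, -12], "yaw": 0}, {"dp": [-12, -10, -12], "yaw": 0}, {"dp": [-12, -20, -12], "yaw": 0}, {"dp": [-12, -30, -12], "yaw": 0}, {"dp": [-12, -36, -12], "yaw": 0}, {"dp": [-12, -36, -12], "yaw": 0}]'

```text
clock: 22.45
eef_pos: [654.9, 191.7, 162.9]
tcp_rot: [-3.142, -0.0, 1.8]
contact_force: [0.4, 0.0, -0.1]
opening: -0.004
grasp_force: 0.0
```

>>> carry_out --targets '[{"dp": [0, -3, 0], "yaw": 0}, {"dp": [0, -6, 0], "yaw": 0}, {"dp": [0, -8, 0], "yaw": 0}, {"dp": [0, -8, 0], "yaw": 0}]'

```text
clock: 22.95
eef_pos: [647.5, 189.8, 162.8]
tcp_rot: [-3.142, 0.0, 1.8]
contact_force: [0.2, 0.3, -0.4]
opening: 0.0
grasp_force: 0.0
```

>>> carry_out --targets '[{"dp": [0, -3, 0], "yaw": 0}, {"dp": [0, -6, 0], "yaw": 0}, {"dp": [0, -9, 0], "yaw": 0}, {"dp": [0, -9, 0], "yaw": 0}]'

```text
clock: 23.45
eef_pos: [638.5, 187.6, 162.8]
tcp_rot: [-3.141, 0.0, 1.8]
contact_force: [-0.1, 0.2, -0.8]
opening: 0.001
grasp_force: 0.0
```

```bash
python3 k.py
```

```text
tcp mag -26.03815859486316 -70.38111104992882 162.77804366229697
[(np.float64(28.0), np.float64(-0.05)), (np.float64(28.0), np.float64(0.0)), (np.float64(29.0), np.float64(-0.1)), (np.float64(36.0), np.float64(0.05)), (np.float64(36.0), np.float64(0.1))]
-45 [[347.  278.4]]
-20 [[346.9 270.6]]
10 [[346.8 261.5]]
45 [[346.6 251.2]]
```

Small steps on until the stop is felt.

>>> carry_out --targets '[{"dp": [0, -2, 0], "yaw": 0}, {"dp": [0, -4, 0], "yaw": 0}, {"dp": [0, -6, 0], "yaw": 0}, {"dp": [0, -6, 0], "yaw": 0}]'

```text
clock: 24.0
eef_pos: [632.7, 186.3, 162.8]
tcp_rot: [-3.141, 0.0, 1.8]
contact_force: [0.5, -1.2, 0.0]
opening: -0.0
grasp_force: 0.1
```

>>> carry_out --targets '[{"dp": [0, -1.5, 0], "yaw": 0}, {"dp": [0, -3, 0], "yaw": 0}, {"dp": [0, -3, 0], "yaw": 0}, {"dp": [0, -3, 0], "yaw": 0}]'

```text
clock: 24.5
eef_pos: [629.9, 185.6, 162.7]
tcp_rot: [-3.141, 0.0, 1.8]
contact_force: [1.0, 0.1, -0.8]
opening: -0.002
grasp_force: 0.1
```

```bash
python3 k.py|head -2
```

```text
tcp mag -26.069493452177582 -61.62563294637622 162.7313780014192
[(np.float64(32.0), np.float64(-0.1)), (np.float64(35.0), np.float64(0.15)), (np.float64(39.0), np.float64(-0.05)), (np.float64(39.0), np.float64(0.1)), (np.float64(39.0), np.float64(0.2))]
```

>>> carry_out --targets '[{"dp": [0, -1.5, 0], "yaw": 0}, {"dp": [0, -3, 0], "yaw": 0}, {"dp": [0, -3, 0], "yaw": 0}, {"dp": [0, -3, 0], "yaw": 0}]'

```text
clock: 25.05
eef_pos: [629.3, 185.5, 163.1]
tcp_rot: [3.137, 0.0, 1.8]
contact_force: [9.2, 2.2, -5.1]
opening: -0.001
grasp_force: 4.6
```

>>> carry_out --targets '[{"dp": [0, -1, 0], "yaw": 0}, {"dp": [0, -2, 0], "yaw": 0}, {"dp": [0, -2, 0], "yaw": 0}]'

```text
clock: 25.42
eef_pos: [629.0, 185.4, 163.3]
tcp_rot: [3.133, -0.0, 1.8]
contact_force: [15.2, 3.2, -10.0]
opening: -0.003
grasp_force: 7.8
```

The stop is reached: force rises with no motion. Backing off and checking.

>>> carry_out --targets '[{"dp": [0, 8, 0], "yaw": 0}, {"dp": [0, 25, 0], "yaw": 0}, {"dp": [0, 45, 0], "yaw": 0}, {"dp": [0, 65, -20], "yaw": 0}, {"dp": [0, 85, -60], "yaw": 0}, {"dp": [0, 100, -110], "yaw": 0}, {"dp": [0, 110, -160], "yaw": 0}, {"dp": [0, 110, -180], "yaw": 0}, {"dp": [0, 110, -180], "yaw": 0}]'

```text
clock: 26.55
eef_pos: [732.4, 209.6, 343.8]
tcp_rot: [3.14, -0.0, 1.8]
contact_force: [0.4, 0.5, -0.6]
opening: 0.002
grasp_force: 0.0
```

```bash
python3 k.py|head -2; python3 - <<'E'
from h import *
ct=r.get_calibration("top");cs=r.get_calibration("scene");t=r.grab_frame("top")[:,:,::-1]
s0=cv2.imread("pics/k.png")
o=np.array([564,197]);X=np.array([-.2272,.9738]);Y=np.array([-.9738,-.2272])
for n,c,im in(("top",ct,t),("scene",cs,s0)):
    g=im.max(2)
    print(n,"knob",[(round(ph,2),int(g[tuple(proj(c,[[*(o+(-92+66*np.cos(ph))*X+(-40-66*np.sin(ph))*Y),168]])[0].round().astype(int)[::-1])])) for ph in np.arange(-.2,.61,.1)])
# lid far-side upper edge in the scene picture: brightness across -y edge at several x (lid top z=118; if it were raised the edge moves up)
g=s0.max(2)
for x in(-60,-30,0,30,60):
    print(x,[int(g[tuple(proj(cs,[[*(o+x*X+y*Y),118]])[0].round().astype(int)[::-1])]) for y in(-70,-62,-56,-50,-44,-38,-30)])
E
```

```text
tcp mag -26.03540455165726 -166.83217799919706 343.752813167574
[(np.float64(14.0), np.float64(0.0)), (np.float64(15.0), np.float64(-0.05)), (np.float64(15.0), np.float64(0.05)), (np.float64(16.0), np.float64(0.1)), (np.float64(22.0), np.float64(-0.1))]
top knob [(np.float64(-0.2), 85), (np.float64(-0.1), 26), (np.float64(0.0), 23), (np.float64(0.1), 89), (np.float64(0.2), 168), (np.float64(0.3), 184), (np.float64(0.4), 186), (np.float64(0.5), 166), (np.float64(0.6), 158)]
scene knob [(np.float64(-0.2), 215), (np.float64(-0.1), 20), (np.float64(0.0), 13), (np.float64(0.1), 17), (np.float64(0.2), 9), (np.float64(0.3), 24), (np.float64(0.4), 14), (np.float64(0.5), 77), (np.float64(0.6), 145)]
-60 [89, 86, 118, 171, 139, 100, 136]
-30 [147, 120, 116, 206, 168, 106, 128]
0 [129, 101, 112, 208, 211, 209, 210]
30 [95, 82, 140, 206, 209, 209, 210]
60 [98, 88, 128, 203, 210, 210, 209]
```

The knob reads about 0 rad in both views. The lid's edge line sits at its shut position along the whole length. Handing in.

```bash
python3 -c "
from rig import r
print(r.sign_off())"
```

```text
the job is handed in; nothing more can be done
None
```

The job is handed in, with the verdict not shown: the plate went flat into the well, the lid is shut and the clamp bar is at its stop; however, while swinging the clamp the finger wedged on the knob and the wrist force hit about 84 N before I backed off (wrist limit 120 N, arm or gripper-body contact limit 40 N), and I did not re-check the other items' positions.

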